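Show the drop pendant to the inspection camera

ROBOT

A 7-joint arm with a two-finger parallel gripper is mounted at the origin on a cart in front of the work surface, level with it; the furniture and walls round the work are solid. World frame = base frame: x ahead of the robot, y to its left, z up, the work surface at z = 0. Lengths are in m, angles in rad, forces in N, time in s.
With the tool pointing down it reaches from about 0.4 to 0.85 m from the base axis. Payload 10.4 kg.
Tool frame: the origin (TCP) lies at the very end of the fingers, on their centre line; the grasp point (between the pads) lies manip.hold_point_z behind it (manip.hold_point_z is the distance from the TCP to the grasp point, in m); z points along the fingers, x is the direction in which the jaws open and shut, and the axes are right-handed (so a half turn about z gives the same grasp; the last joint's range is limited). The gripper opens to 85 mm and grips with 20 to 120 N. Pads are 22 mm wide; open, the fingers measure 114 mm over their backs; the gripper's body (76 mm by 85 mm) begins 54 mm behind the grasp point. The pads swing forward as they close: fully open they stand 13 mm farther back than shut.
Start: joints at [-1.285, 0.332, -0.065, 1.46, 0.022, 1.35, -0.088], TCP at [0.19, 0.595, 0.231] pointing down, gripper open.
Joint ranges: [-2.6, 2.6], [-0.5, 2.12], [-1.47, 1.34], [0.16, 2.42], [-1.27, 4.41], [0.06, 2.06], [-2.6, 2.6]. Speed limits (rad/s): [2.22, 2.22, 2.79, 2.79, 3.14, 3.14, 3.14].

INTERFACE

Orientations are given as a unit quaternion [x, y, z, w].
In Python, from workcell import readout, camera, camera_info, manip gives the robot as it stands.
- The arm moves only by the tool play_rows, never from a script. Its argument "rows" is a list of rows, each a list of 3 entries, a list of its own where there are three numbers: the shift along the world's x, y, z in mm, then the turn, a rotation vector about the world's x, y, z in degrees, then the finger opening in mm, from 0 to 85.4. In form: [[[tx, ty, tz], [rx, ry, rz], fingers], ...]. A call has 1 to 12 rows; each row shifts and turns the commanded pose from where the row before left it; what a row does not reach is not made up. A row lasts 1/8 s, in which the tool goes at most 62.5 mm and 10.7 degrees, less where a joint would pass 70% of its speed; a pose out of reach is approached as far as the arm can. A call with a gripper value outside its range is refused whole. The fingers move at their own pace and stop on an object; "force" is the grip in N (left out, the last holds). Time passes only in rows, so rows that do not move let the fingers close. It gives the time, the measured TCP pose, the force and the opening at its end, in the units of the state.
- readout.get_obs(): the state, without advancing time (a new reading comes with each control period).
- camera(name): name is "scene" or "top"; returns the picture (400x640x3 uint8, blue, green, red); there is no depth.
- camera_info(name): a dict with "fx", "fy", "cx", "cy" (pixels), "k1" (the pictures are not rectified: a ray, as slopes to the right and down, at radius r is drawn at 1 + k1 r^2 times it, then the intrinsics apply), "world_from_camera" (4x4, takes a point from camera to world coordinates). Camera axes: x right, y up, looking along -z (the intrinsics and any distortion apply to the point x, -y, -z); pixel columns grow to the right and rows downward; lengths in m; the calibration is good to about 2 mm. A picture is of the moment at which its call begins. camera_info takes no time and is no camera call.
- manip.hand_in(): hands the job in, once; it reports no verdict.
The state is a dict: "clock": time; "joint_pos": joint angles; "joint_velocities": joint speeds; "tau": joint torques, N m; "position": TCP position; "ee_rot": TCP orientation; "ft_force": force on the tool from outside, world axes, zero at the start; "torque": the same for the moment, N m; "grip_width": opening from 0.0 (shut) to 1.0 (fully open).
Only numpy, scipy, OpenCV 4.12 (cv2) and the standard library are available. Lean on these libraries where they do the work, as an engineer would, in place of code of your own. Each camera call takes 0.05 s, during which the arm holds its last target.

TASK

Three pendant blanks sit in plug-in carriers in the setting rack. Pull the carrier with the drop-shaped (teardrop) pendant straight up out of its sprung socket and hold it in front of the inspection camera: the pendant centred on the lens at the camera's working distance of 80 mm, its face square to the lens (which looks slightly downward) and the drop's point upward in the picture. Leave the other two carriers plugged in, do not bump the camera, and finish still holding the carrier there, steady in the gripper and touching nothing else.

Things in the scene. Friction and masses are not known exactly. Their poses are not given: they have to be found in the camera images.
- drop_carrier: Plug-in carrier told by its brass teardrop pendant (20 wide, 24 high, 4 mm thick, point up), in any of the rack's three sockets. Origin: underside of its collar (on the rack's top, 40 mm above the table). z up, -x out of the pendant's face, y across. Collar 22x30 mm (x,y) to z 6 mm; black plate 10x36 to z 42; wooden grip 16x20 to z 84; shank 12x16 down to z -28. About 0.06 kg.
- drop_grip (a point): Middle of the drop carrier's wooden grip (16 mm in x, 20 mm in y, 42 mm high, grasped on its sides from above): 63 mm above the carrier's origin on its z axis.
- drop_face (a point): Centre of the front of the drop carrier's face, to be brought to view_point: in the carrier's frame 9 mm to -x and 24 mm above its origin.
- drop_tip (a point): Lower end of the drop carrier's shank, 28 mm below its origin.
- disc_carrier: The same carrier with a round brass disc pendant (26 mm diameter); stays plugged in.
- square_carrier: The same carrier with a square brass pendant (22 mm); stays plugged in.
- rack: Fixed wooden rack, 66x220x40 mm (x,y,z), three sockets 75 mm apart along its y, 30 mm deep. Origin: centre of its underside; pendants look to its -x. In each socket's rear (+x) wall a sprung ball snaps over a ridge of the shank: pulling a carrier straight up takes about 8 to 10 N over the first 6 mm, then little; the shank is out after 28 mm.
- camera_head: Inspection camera on a fixed stand: grey housing 50x44x40 mm, black lens barrel ending 42 mm to -x of the origin. Origin: about the housing's middle, 238 mm above the table. -x is the way the lens looks, 0.35 rad (20 degrees) downward; z is upward in the picture; the stand's post is below, behind the lens.
- lens (a point): Middle of the lens front, 43 mm from the camera head's origin along its -x.
- view_point (a point): Point on the lens axis 80 mm in front of the lens front (123 mm from the camera head's origin along its -x), about 0.20 m above the table; axes as the camera head's. A carrier shown rightly has its x opposite to the camera head's x and its z along the camera head's z.
- camera_stand: Fixed stand that carries the camera head: dark base plate 80x90x12 mm, round steel post 14 mm thick, 218 mm high. Origin: on the table near the middle of the base, about below the camera housing; -x is the level direction in which the camera looks.
Mind the look-alikes: they are no part of the job. Leave any green or turquoise look-alike of the square_carrier alone.

How it is judged:
By the outcome, as a careful person would: the job done as asked, in the order asked, and still so for the second after the job is handed in, while the arm keeps its last pose, push and grip.
It also fails if it takes over 40 s, if anything falls off the work surface, if the arm or the gripper's body presses on something with over 40 N, if the wrist force passes 120 N, or if a joint passes its speed limit or range.

## Working session

There is one attempt and no reset: what is moved stays moved. The work goes in short steps, Python scripts to look and compute and a tool call to move; the robot and the scene stay as the last step left them, time stands still between calls to the robot, and variables do not carry over. Pictures are saved under pics/ and viewed, and the job is handed in when it is done.

Besides the shell and the picture viewer there is one more tool, called after ">>>" as name([rows], argument=value, ...), one row to a line, values as JSON. play_rows: Moves the arm, as the interface text tells. Its arguments: {"type":"object","properties":{"rows":{"type":"array"},"force":{"type":"number"}},"required":["rows"]}

```bash
ls; mkdir -p pics
python3 - <<'E'
from workcell import readout, camera, camera_info, manip
import cv2
print(readout.get_obs()); print(manip.hold_point_z)
for n in("scene","top"):
    print(camera_info(n)); cv2.imwrite(f"pics/{n}0.png",camera(n))
E
```

```text
pics
{'clock': 0.0, 'joint_pos': array([-1.2846024 ,  0.33285311, -0.06465498,  1.46095642,  0.02159794,
        1.34989248, -0.08850092]), 'joint_velocities': array([-1.90640767e-04, -1.51088172e-03, -1.94731816e-03, -1.44324766e-03,
       -9.18688037e-05,  8.66569870e-05, -6.21766432e-04]), 'tau': array([-5.89664705e-05, -6.25447655e+01,  4.91098012e-02, -3.91602337e+01,
        1.62672799e-02,  9.99895041e-03, -6.21749862e-06]), 'position': array([0.18985895, 0.59506739, 0.23052032]), 'ee_rot': array([ 8.07443724e-01,  5.89944178e-01, -5.46759597e-04,  4.48497165e-04]), 'ft_force': array([ 1.00228939,  0.67172693, -0.50413101]), 'torque': array([0.05651377, 0.03884066, 0.00991203]), 'grip_width': 0.9980706110044715}
0.0187
{'fx': 423.05465561077386, 'fy': 423.05465561077386, 'cx': 318.84169952436673, 'cy': 204.6106761990565, 'k1': 0.03813438932126946, 'world_from_camera': array([[ 0.82090399,  0.2939626 , -0.48959436,  0.06816947],
       [-0.57085629,  0.39916854, -0.71748699, -0.64112605],
       [-0.01548368,  0.86847594,  0.49548944,  0.64888391],
       [ 0.        ,  0.        ,  0.        ,  1.        ]])}
{'fx': 490.3712065298441, 'fy': 490.3712065298441, 'cx': 324.3477021095774, 'cy': 196.3407836948508, 'k1': -0.13886525623621812, 'world_from_camera': array([[-0.0124456 ,  0.99913078, -0.03978444,  0.49649476],
       [-0.99980201, -0.01181646,  0.01600988,  0.04555599],
       [ 0.01552585,  0.03997581,  0.99908002,  1.13591173],
       [ 0.        ,  0.        ,  0.        ,  1.        ]])}
```

View pics/scene0.png

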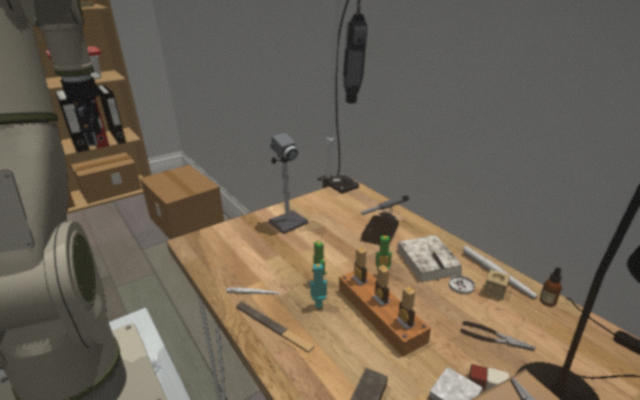

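View pics/top0.png

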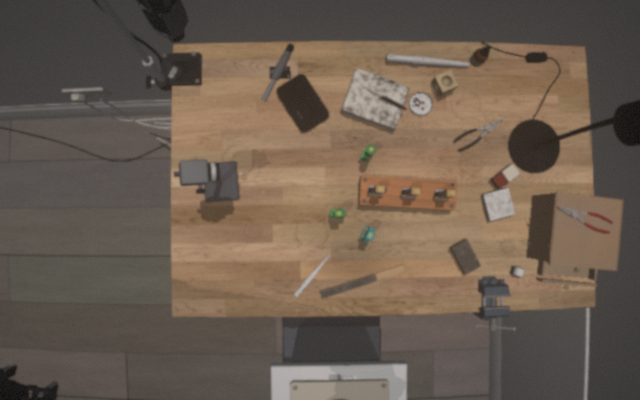

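Run:
```python
import cv2,numpy as np
s=cv2.imread("pics/scene0.png");t=cv2.imread("pics/top0.png")
a=cv2.resize(s[225:355,290:440],None,fx=4,fy=4,interpolation=cv2.INTER_CUBIC)
cv2.imwrite("pics/a.png",cv2.convertScaleAbs(a,alpha=1.5))
b=cv2.resize(t[135:255,310:470],None,fx=5,fy=5,interpolation=cv2.INTER_CUBIC)
cv2.imwrite("pics/b.png",cv2.convertScaleAbs(b,alpha=1.7))
c=np.hstack([cv2.resize(s[120:240,255:325],(350,600),interpolation=cv2.INTER_CUBIC),cv2.resize(t[140:230,165:255],(450,450),interpolation=cv2.INTER_CUBIC)[:450] if 0 else cv2.copyMakeBorder(cv2.resize(t[140:230,165:255],(450,450),interpolation=cv2.INTER_CUBIC),0,150,0,0,0)])
cv2.imwrite("pics/c.png",cv2.convertScaleAbs(c,alpha=1.7))
```

```text
(no output)
```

View pics/a.png

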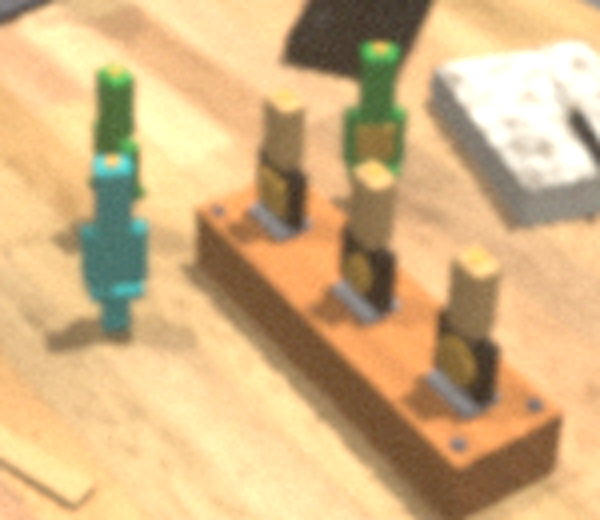

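View pics/b.png

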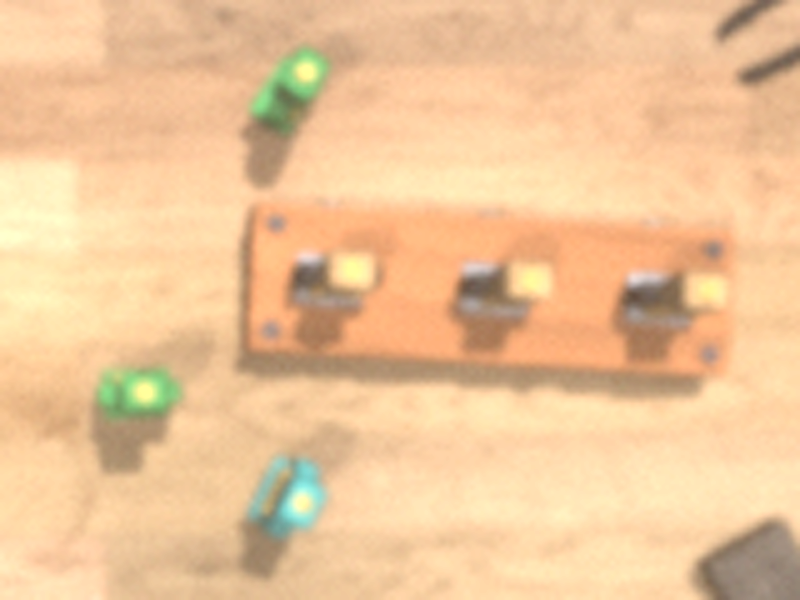

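View pics/c.png

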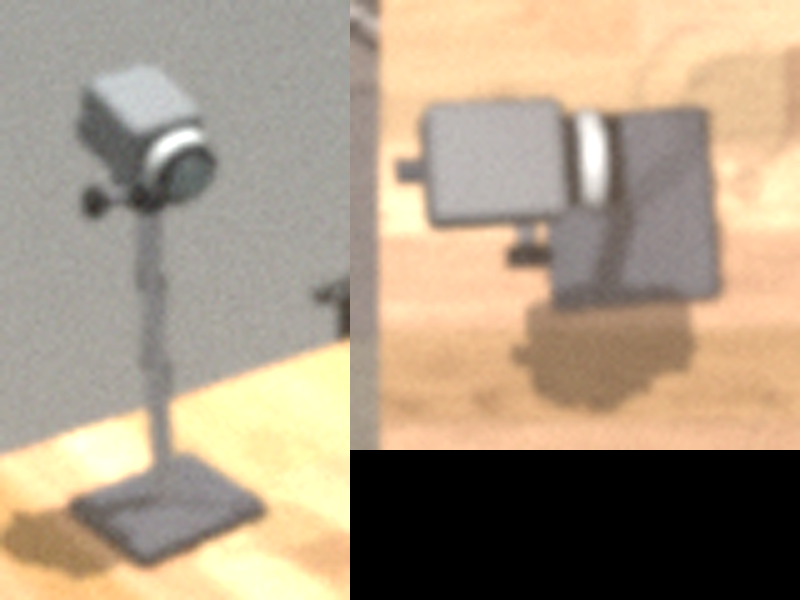

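Run:
```python
import cv2,numpy as np
s=np.mean([cv2.imread("pics/scene0.png").astype(float)],0).astype(np.uint8)
o=[]
for (u,v) in((358,273),(380,291),(404,313)):
    c=s[v-14:v+14,u-12:u+12]
    o.append(cv2.resize(c,(264,308),interpolation=cv2.INTER_LANCZOS4))
cv2.imwrite("pics/d.png",cv2.convertScaleAbs(np.hstack(o),alpha=1.7))
```

```text
(no output)
```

View pics/d.png

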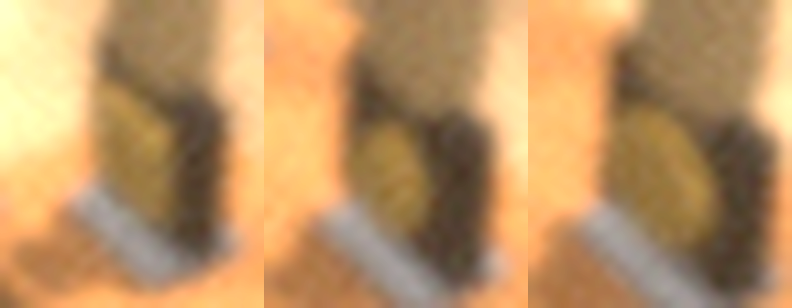

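```bash
cat > h.py <<'E'
import numpy as np,cv2
from workcell import readout,camera,camera_info,manip
from scipy.spatial.transform import Rotation as R
def KD(n):
    i=camera_info(n); return np.array([[i['fx'],0,i['cx']],[0,i['fy'],i['cy']],[0,0,1]]),np.array([i['k1'],0,0,0,0.]),np.array(i['world_from_camera'])
def ray(n,uv):
    K,D,T=KD(n); p=cv2.undistortPoints(np.array(uv,float).reshape(-1,1,2),K,D).reshape(-1,2)
    d=np.c_[p[:,0],-p[:,1],-np.ones(len(p))]@T[:3,:3].T
    return T[:3,3],d/np.linalg.norm(d,axis=1)[:,None]
def onz(n,uv,z):
    o,d=ray(n,uv); return o+d*((z-o[2])/d[:,2])[:,None]
def tri(a,b):  # uv scene, uv top
    o1,d1=ray('scene',[a]);o2,d2=ray('top',[b]);A=np.c_[d1[0],-d2[0]]
    s=np.linalg.lstsq(A,o2-o1,rcond=None)[0];p=o1+s[0]*d1[0];q=o2+s[1]*d2[0]
    return (p+q)/2,np.linalg.norm(p-q)*1000
def proj(n,P):
    K,D,T=KD(n); c=(np.atleast_2d(P)-T[:3,3])@T[:3,:3]; c=c*[1,-1,-1]
    return cv2.projectPoints(c.reshape(-1,1,3),np.zeros(3),np.zeros(3),K,D)[0].reshape(-1,2)
E
python3 - <<'E'
from h import *
np.set_printoptions(precision=4,suppress=True)
t=cv2.imread("pics/top0.png");s=cv2.imread("pics/scene0.png")
print("crop grips");g=[(380.4,189.4),(416,191.2),(451.2,193.4)];g=onz('top',g,.124);print(g)
# rack top mask (orange) in top
hsv=cv2.cvtColor(t,cv2.COLOR_BGR2HSV)
for p in [(365,200),(395,200),(345,190),(440,205)]: print(hsv[p[1],p[0]])
for p in [(380,189),(416,191),(451,193)]: print('grip',hsv[p[1],p[0]])
c=[(361.4,176),(456.6,180.6),(456,210),(359.6,205)]
c=onz('top',c,.04);print(c, np.linalg.norm(np.diff(c,axis=0),axis=1))
print(onz('top',[(306.6,161),(309,199.6),(275.6,200.4)],.012) if 0 else onz('top',[(165+358/5,161),(165+370/5,199.6),(165+203/5,200.4)],.012))
print(tri((292.6,155),(218.6,172)))
E
```

```text
crop grips
[[ 0.5498 -0.0871  0.124 ]
 [ 0.5452 -0.1617  0.124 ]
 [ 0.5398 -0.2364  0.124 ]]
[ 10  90 122]
[ 12 128 151]
[ 16  94 154]
[ 12 124 101]
grip [ 20 119 180]
grip [ 19 122 178]
grip [ 19 124 173]
[[ 0.5849 -0.0558  0.04  ]
 [ 0.5724 -0.2731  0.04  ]
 [ 0.5056 -0.2701  0.04  ]
 [ 0.5198 -0.0507  0.04  ]] [0.2177 0.0668 0.2199]
[[0.6252 0.2289 0.012 ]
 [0.5361 0.2237 0.012 ]
 [0.5351 0.3012 0.012 ]]
(array([0.5816, 0.2283, 0.2221]), np.float64(1.6612361033843128))
```

Run:
```python
from h import *
t=cv2.imread("pics/top0.png");s=cv2.imread("pics/scene0.png")
f=lambda im,x,y,w,h,k:cv2.convertScaleAbs(cv2.resize(im[y:y+h,x:x+w],None,fx=k,fy=k,interpolation=cv2.INTER_CUBIC),alpha=1.8)
cv2.imwrite("pics/e.png",f(t,172,152,72,54,10))
cv2.imwrite("pics/f.png",f(s,266,128,40,45,13))
# rectified faces
K,D,T=KD('scene')
yaw=-3.6*np.pi/180; Rz=R.from_euler('z',yaw).as_matrix(); o=[]
for g in [[.5498,-.0871],[.5452,-.1617],[.5398,-.2364]]:
    c=np.array([*g,.04]); ys=np.linspace(.02,-.02,200); zs=np.linspace(.045,.003,210)
    Y,Z=np.meshgrid(ys,zs); P=np.stack([np.full_like(Y,-.009),Y,Z],-1).reshape(-1,3)@Rz.T+c
    uv=proj('scene',P).astype(np.float32).reshape(210,200,2)
    o.append(cv2.remap(s,uv[...,0],uv[...,1],cv2.INTER_CUBIC))
cv2.imwrite("pics/g.png",cv2.convertScaleAbs(np.hstack(o),alpha=1.8))
```

```text
(no output)
```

View pics/e.png

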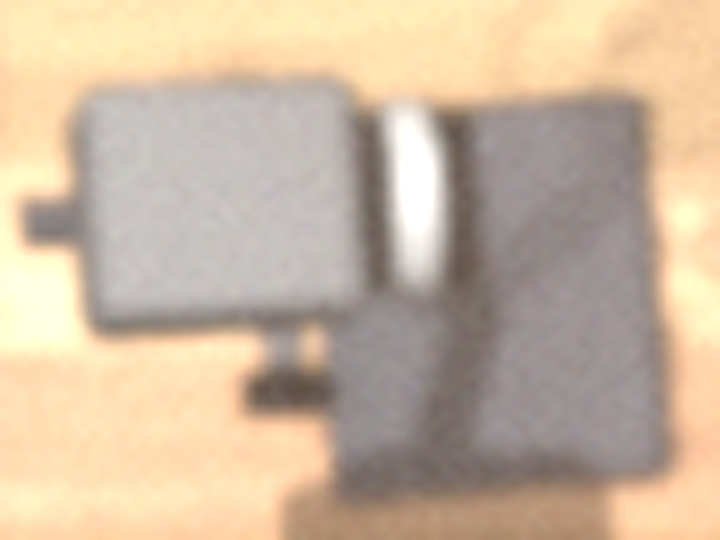

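View pics/f.png

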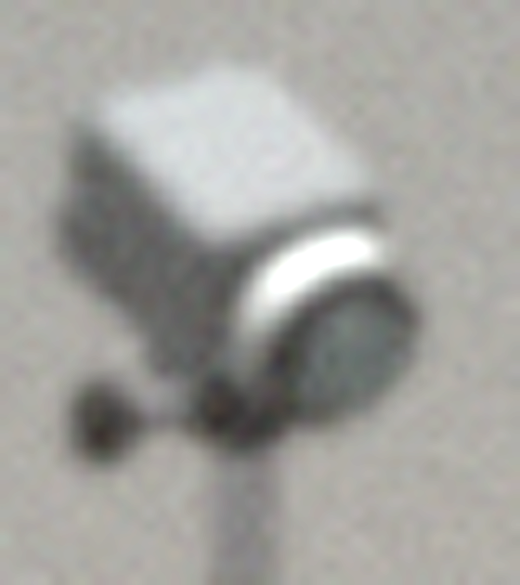

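View pics/g.png

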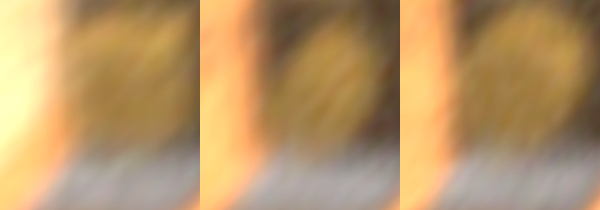

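Run:
```python
from h import *
np.set_printoptions(precision=4,suppress=True)
E=lambda *p:[((x+.5)/10-.5+172,(y+.5)/10-.5+152) for x,y in p]
F=lambda *p:[((x+.5)/13-.5+266,(y+.5)/13-.5+128) for x,y in p]
zf,zr=.2483,.2654
fu,fl=onz('top',E((348,82),(366,302)),zf); ru,rl=onz('top',E((79,90),(98,320)),zr)
ang=lambda v:np.degrees(np.arctan2(v[1],v[0]))
print('housing',fu,fl,ru,rl)
print('w',np.linalg.norm(fu-fl),np.linalg.norm(ru-rl),'len',np.linalg.norm(fu-ru),np.linalg.norm(fl-rl))
print('x heading', ang(fu-fl)+90,ang(ru-rl)+90,ang(ru-fu),ang(rl-fl))
b=onz('top',E((640,98),(672,476),(338,492)),.012)
print('base',b,ang(b[0]-b[1])+90,ang(b[2]-b[1]), np.linalg.norm(b[0]-b[1]),np.linalg.norm(b[2]-b[1]))
print('mid top front',(fu+fl)/2,'rear',(ru+rl)/2)
rim=onz('top',E((473,200)),.240)[0];print('rim',rim)
print('lens scene',onz('scene',F((350,352)),.2233))
# side triangulated housing front corner in scene
print(tri(F((205,240))[0],E((98,320))[0]) if 0 else '')
print('front lower corner tri',tri(F((205,242))[0],E((366,302))[0]))
print('front upper corner tri',tri(F((378,190))[0],E((348,82))[0]))
print('rear  corner tri',tri(F((90,112))[0],E((98,320))[0]))
print(proj('scene',[rim]))
```

```text
housing [0.6013 0.2461 0.2483] [0.5609 0.2427 0.2483] [0.5986 0.2913 0.2654] [0.5571 0.2877 0.2654]
w 0.04047422756244672 0.04164790584291711 len 0.04841799017501165 0.048235928560448574
x heading 94.75523783253709 95.0047122340584 93.36298827094889 94.84757152404714
base [[0.6244 0.2314 0.012 ]
 [0.5371 0.2243 0.012 ]
 [0.5343 0.3018 0.012 ]] 94.64313635522322 92.0604995813361 0.08760409709068093 0.07761094522293525
mid top front [0.5811 0.2444 0.2483] rear [0.5779 0.2895 0.2654]
rim [0.5801 0.2246 0.24  ]
lens scene [[0.5819 0.2277 0.2233]]

front lower corner tri (array([0.5605, 0.2435, 0.2465]), np.float64(1.372373392085677))
front upper corner tri (array([0.6014, 0.2464, 0.2468]), np.float64(0.11962792911558869))
rear  corner tri (array([0.5588, 0.2883, 0.2603]), np.float64(2.9221673001638893))
[[292.1773 149.0596]]
```

Run:
```python
from h import *
np.set_printoptions(precision=4,suppress=True)
A=lambda *p:[((x+.5)/4-.5+290,(y+.5)/4-.5+225) for x,y in p]
B=lambda *p:[((x+.5)/5-.5+310,(y+.5)/5-.5+135) for x,y in p]
print(onz('scene',A((285,101),(376,176),(476,263)),.124))
print(onz('top',B((353,272),(530,281),(706,292)),.124))
# screws on rack
print(onz('scene',A((218,212),(535,405),(459,444)),.04));print(onz('top',B((271,330),(712,249),(709,354)),.04))
# base corners of stand z=.012 scene, c.png crop
C=lambda *p:[((x+.5)/5-.5+255,(y+.5)/5-.5+120) for x,y in p]
print('base scene',onz('scene',C((70,503),(152,560),(265,503)),.012))
# base plate via lens: projected predicted rims
x=np.array([np.cos(np.radians(94.4)),np.sin(np.radians(94.4)),0]);s,c=np.sin(.35),np.cos(.35)
hx=c*x+[0,0,s];hz=-s*x+[0,0,c];hy=np.cross(hz,hx)
for L in ([.5817,.2285,.2233],[.581,.231,.2233],[.581,.2335,.2233]):
    L=np.array(L); P=[L,L+.018*hz,L-.018*hz,L+.018*hy,L-.018*hy]
    print((proj('top',P)-[172,152]+.5)*10-.5); print((proj('scene',P)-[266,128]+.5)*13-.5)
```

```text
[[ 0.5484 -0.0911  0.124 ]
 [ 0.5444 -0.1656  0.124 ]
 [ 0.5382 -0.2394  0.124 ]]
[[ 0.5507 -0.0867  0.124 ]
 [ 0.5461 -0.1609  0.124 ]
 [ 0.5407 -0.2356  0.124 ]]
[[ 0.528  -0.0619  0.04  ]
 [ 0.5634 -0.2634  0.04  ]
 [ 0.5165 -0.2599  0.04  ]]
[[ 0.5295 -0.0603  0.04  ]
 [ 0.5638 -0.2622  0.04  ]
 [ 0.5162 -0.2597  0.04  ]]
base scene [[0.5302 0.2925 0.012 ]
 [0.5377 0.2137 0.012 ]
 [0.6203 0.2264 0.012 ]]
[[470.2509 199.7438]
 [485.1327 188.4106]
 [455.9152 210.6653]
 [477.6791 295.2155]
 [462.9542 104.5153]]
[[346.9855 351.0065]
 [361.5591 279.9175]
 [332.7437 420.4474]
 [272.5376 374.8638]
 [420.0962 327.5663]]
[[457.0423 203.6552]
 [471.6702 192.3961]
 [442.9512 214.5053]
 [464.4588 299.1237]
 [449.7586 108.4289]]
[[337.3136 347.8578]
 [351.7536 276.8265]
 [323.2018 417.2445]
 [262.8761 371.6536]
 [410.4155 324.4774]]
[[443.8367 203.8436]
 [458.2107 192.5889]
 [429.9902 214.6895]
 [451.2368 299.3002]
 [436.5709 108.6295]]
[[330.6854 343.8854]
 [345.0232 272.9245]
 [316.6727 413.206 ]
 [256.3099 367.6052]
 [403.7282 320.579 ]]
```

Candidates in the scene view are the rack pendants at (358,272), (380,292) and (404,314). The first has square corners, the second is narrow and pointed, and the third is a wide round. The enlarged and rectified crop confirms the middle one (380,292) is the drop. The green and turquoise pieces are look-alikes off the rack, so I'll leave them alone.

>>> play_rows([
  [[20,-45,0],[0,0,1],60],
  [[22,-47,0],[0,0,1],50],
  [[22,-47,0],[0,0,1],50],
  [[22,-47,0],[0,0,1],50],
  [[22,-47,0],[0,0,1],50],
  [[22,-47,0],[0,0,1],50],
  [[22,-47,0],[0,0,1],50],
  [[22,-47,0],[0,0,1],50],
  [[22,-47,0],[0,0,1],50],
  [[22,-47,0],[0,0,1],50],
  [[22,-47,0],[0,0,1],50],
  [[22,-47,0],[0,0,1],50],
], force=40)

```text
clock: 1.6
position: [0.4522, 0.0318, 0.2313]
ee_rot: [0.741, 0.671, 0.0, -0.0]
ft_force: [0.9, -0.0, 0.4]
grip_width: 0.585
```

>>> play_rows([
  [[22,-47,0],[0,0,1],45],
  [[22,-47,0],[0,0,1],45],
  [[22,-47,0],[0,0,0],45],
  [[22,-47,0],[0,0,0],45],
  [[0,0,0],[0,0,0],45],
  [[0,0,0],[0,0,0],45],
  [[0,0,0],[0,0,0],45],
])

```text
clock: 2.48
position: [0.5398, -0.1532, 0.2313]
ee_rot: [0.729, 0.685, 0.0, -0.0]
ft_force: [0.9, -0.7, 0.0]
grip_width: 0.527
```

>>> play_rows([
  [[5,-9,-20],[0,0,0],45],
  [[0,0,-30],[0,0,0],45],
  [[0,0,-30],[0,0,0],45],
  [[0,0,0],[0,0,0],45],
  [[0,0,0],[0,0,0],45],
])

```text
clock: 3.1
position: [0.5453, -0.1637, 0.152]
ee_rot: [0.729, 0.684, 0.0, 0.0]
ft_force: [0.4, -0.5, 0.4]
grip_width: 0.527
```

Run:
```python
from h import *
s=camera('scene');cv2.imwrite("pics/s1.png",s);t=camera('top');cv2.imwrite("pics/t1.png",t)
o=readout.get_obs();print(o['position'],o['joint_pos'])
p=proj('scene',[o['position']]);print(p)
u,v=380,280
cv2.imwrite("pics/s1c.png",cv2.convertScaleAbs(cv2.resize(s[v-75:v+65,u-70:u+70],None,fx=4.2,fy=4.2,interpolation=cv2.INTER_CUBIC),alpha=1.6))
```

```text
[ 0.54562723 -0.16374781  0.15253762] [-0.39775243  0.31776833  0.73221301  1.74676591 -0.23014506  1.16288754
  1.90774064]
[[384.34493393 256.22043702]]
```

View pics/s1c.png

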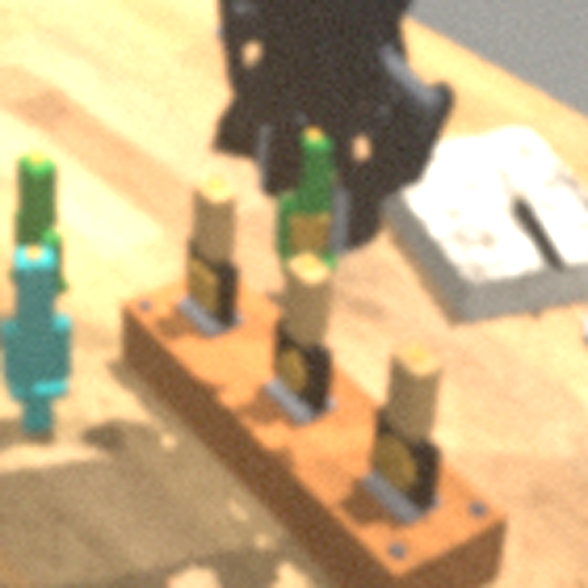

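View pics/t1.png

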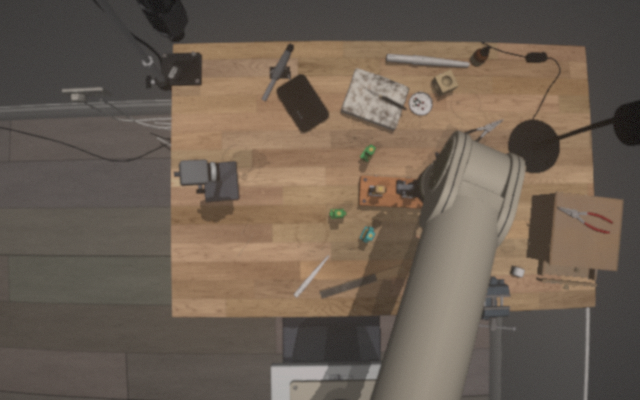

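>>> play_rows([
  [[0,0,-20],[0,0,0],45],
  [[0,0,-18],[0,0,0],45],
  [[0,0,0],[0,0,0],45],
  [[0,0,0],[0,0,0],45],
])

```text
clock: 3.7
position: [0.5452, -0.1637, 0.1139]
ee_rot: [0.73, 0.684, 0.0, 0.0]
ft_force: [-0.5, -0.7, -0.1]
grip_width: 0.529
```

Run:
```python
from h import *
s=camera('scene');cv2.imwrite("pics/s2.png",s);t=camera('top');cv2.imwrite("pics/t2.png",t)
o=readout.get_obs();print(o['position'])
u,v=380,280
a=cv2.resize(s[v-40:v+20,u-35:u+35],(700,600),interpolation=cv2.INTER_CUBIC)
cv2.imwrite("pics/s2c.png",cv2.convertScaleAbs(a,alpha=2.2,beta=20))
b=cv2.resize(t[160:220,355:465],(800,436),interpolation=cv2.INTER_CUBIC)
cv2.imwrite("pics/t2c.png",cv2.convertScaleAbs(b,alpha=2.2))
```

```text
[ 0.54535761 -0.16373392  0.11406561]
```

View pics/s2c.png

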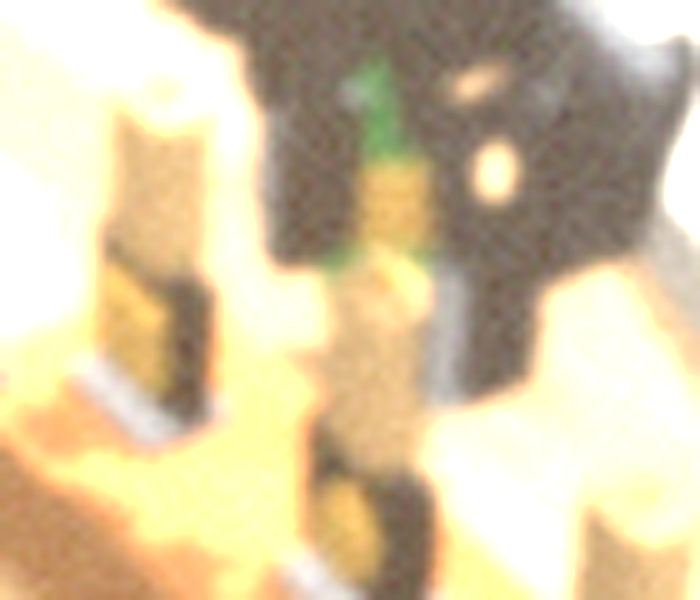

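View pics/t2c.png

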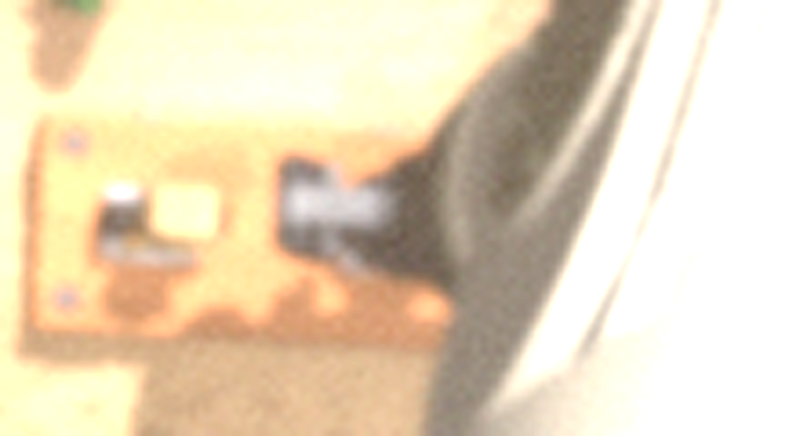

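Run:
```python
from h import *
np.set_printoptions(precision=1,suppress=True)
o=readout.get_obs();Rt=R.from_quat(o['ee_rot']).as_matrix()
for w in (.0225,.035):
  for sx in(-1,1):
    P=[o['position']+Rt@[sx*w,k*.011,0] for k in(-1,1)]
    print(w,sx,((proj('scene',P)-[345,240]+.5)*10-.5).tolist())
for g in ([.5444,-.1656],[.5455,-.1625]):
  Rz=R.from_euler('z',-3.6,degrees=True).as_matrix()
  print(((proj('scene',[np.array([*g,.124])+Rz@[a,b,0] for a,b in((-.008,-.01),(-.008,.01),(.008,.01),(.008,-.01))])-[345,240]+.5)*10-.5).tolist())
```

```text
0.0225 -1 [[413.9201923071216, 405.89200573311314], [502.45621094680314, 366.93988053584474]]
0.0225 1 [[271.52249300523874, 282.32461724961195], [358.1084053283321, 246.27247857845202]]
0.035 -1 [[455.6328173191646, 442.0935153550188], [544.7185594986327, 402.271317702597]]
0.035 1 [[233.98549269480964, 249.75570453323894], [320.0384471168844, 214.44994342308019]]
[[391.2518662865115, 331.90916420761266], [327.1181803521433, 277.42232581376027], [390.84821930596274, 250.7022560971542], [455.6146108858702, 304.2467877962373]]
[[384.60701708021884, 321.59160831339943], [320.80927358771487, 267.47510039882866], [384.3808907661686, 240.92510229824438], [448.80877239938354, 294.1086491214953]]
```

>>> play_rows([
  [[0,0,-15],[0,0,0],45],
  [[0,0,-11],[0,0,0],45],
  [[0,0,0],[0,0,0],35],
  [[0,0,0],[0,0,0],28],
  [[0,0,0],[0,0,0],25],
], force=25)

```text
clock: 4.42
position: [0.5452, -0.1636, 0.0877]
ee_rot: [0.73, 0.684, 0.0, 0.0]
ft_force: [-0.5, 0.8, -0.3]
grip_width: 0.295
```

Run:
```python
from h import *
s=camera('scene');cv2.imwrite("pics/s3.png",s);t=camera('top');cv2.imwrite("pics/t3.png",t)
o=readout.get_obs();print(o['position'],o['ft_force'],o['grip_width'])
u,v=380,280
a=cv2.resize(s[v-30:v+30,u-35:u+35],(700,600),interpolation=cv2.INTER_CUBIC)
cv2.imwrite("pics/s3c.png",cv2.convertScaleAbs(a,alpha=2.0,beta=10))
```

```text
[ 0.54513977 -0.16353991  0.08762669] [-0.76126523 -0.18684416 -0.52460397] 0.2970661377804526
```

View pics/s3c.png

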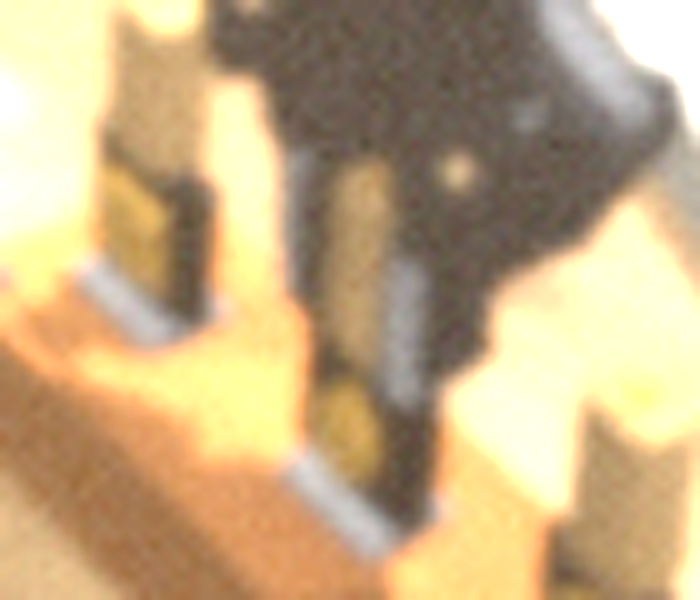

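>>> play_rows([
  [[0,0,0],[0,0,0],18],
  [[0,0,0],[0,0,0],16],
  [[0,0,0],[0,0,0],14],
  [[0,0,0],[0,0,0],14],
], force=25)

```text
clock: 5.03
position: [0.5452, -0.162, 0.0874]
ee_rot: [0.729, 0.684, 0.001, -0.001]
ft_force: [0.4, 6.0, 0.4]
grip_width: 0.23
```

>>> play_rows([
  [[0,2,0],[0,0,0],14],
  [[0,0,0],[0,0,0],14],
  [[0,0,0],[0,0,0],14],
], force=60)

```text
clock: 5.4
position: [0.5449, -0.1616, 0.0873]
ee_rot: [0.73, 0.684, 0.0, -0.0]
ft_force: [0.3, 2.3, -0.8]
grip_width: 0.222
```

>>> play_rows([
  [[0,0.7,0],[0,0,0],14],
  [[0,0,2],[0,0,0],14],
  [[0,0,2],[0,0,0],14],
  [[0,0,2],[0,0,0],14],
  [[0,0,2],[0,0,0],14],
  [[0,0,2],[0,0,0],14],
])

```text
clock: 6.15
position: [0.5449, -0.161, 0.098]
ee_rot: [0.73, 0.684, 0.0, -0.0]
ft_force: [-2.2, -0.9, 0.2]
grip_width: 0.227
```

>>> play_rows([
  [[0,0,4],[0,0,0],14],
  [[0,0,4],[0,0,0],14],
  [[0,0,5],[0,0,0],14],
  [[0,0,5],[0,0,0],14],
  [[0,0,6],[0,0,0],14],
  [[0,0,10],[0,0,0],14],
  [[0,0,15],[0,0,0],14],
  [[0,0,20],[0,0,0],14],
  [[0,0,20],[0,0,0],14],
  [[0,0,0],[0,0,0],14],
])

```text
clock: 7.4
position: [0.5459, -0.1612, 0.1883]
ee_rot: [0.73, 0.684, 0.001, 0.001]
ft_force: [-0.2, -0.4, -0.2]
grip_width: 0.227
```

Run:
```python
from h import *
s=camera('scene');cv2.imwrite("pics/s4.png",s);t=camera('top');cv2.imwrite("pics/t4.png",t)
o=readout.get_obs();print(o['position'],o['ft_force'],o['grip_width'],proj('scene',[o['position']]))
a=cv2.resize(s[190:340,290:440],(600,600),interpolation=cv2.INTER_CUBIC)
cv2.imwrite("pics/s4c.png",cv2.convertScaleAbs(a,alpha=2.0,beta=10))
```

```text
[ 0.54485433 -0.16070024  0.18620286] [-1.12475056 -0.54226709 -0.78451652] 0.22656001692270222 [[384.01334006 241.29798428]]
```

View pics/s4c.png

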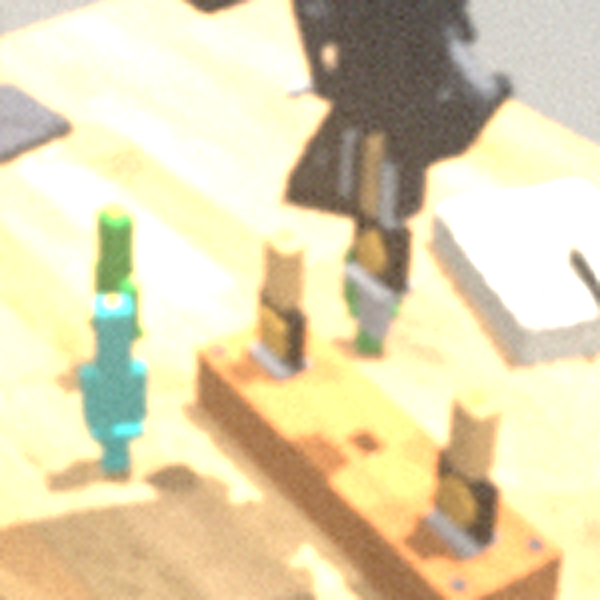

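```bash
cat >> h.py <<'E'
def target(L=(.581,.231,.2233),hd=94.4,dx=0.,dz=.0473,back=0.):
    x=np.array([np.cos(np.radians(hd)),np.sin(np.radians(hd)),0]);s,c=np.sin(.35),np.cos(.35)
    hx=c*x+[0,0,s];hz=-s*x+[0,0,c];hy=np.cross(hz,hx)
    L=np.array(L);V=L-(.080+back)*hx
    Rc=np.c_[-hx,-hy,hz]
    O=V-Rc@[-.009,0,.024]
    Rt=np.c_[Rc[:,1],Rc[:,0],-Rc[:,2]]
    return O+Rc@[dx,0,dz],Rt,Rc,O,V
def need(**k):
    o=readout.get_obs();p,Rt,Rc,O,V=target(**k);R0=R.from_quat(o['ee_rot'])
    return (p-o['position'])*1000,(R.from_matrix(Rt)*R0.inv()).as_rotvec(degrees=True),p,Rt
E
python3 - <<'E'
from h import *
np.set_printoptions(precision=2,suppress=True)
for b in(.06,0): print(need(back=b)[:3])
print(np.linalg.det(target()[1]))
E
```

```text
(array([ 47.5 , 244.18,   7.89]), array([ 15.34,  15.57, -81.01]), array([0.59, 0.08, 0.19]))
(array([ 43.17, 300.38,  28.47]), array([ 15.34,  15.57, -81.01]), array([0.59, 0.14, 0.21]))
1.0
```

>>> play_rows([
  [[0,0,25],[0,0,0],14],
  [[0,0,25],[0,0,0],14],
  [[4,20,0],[1.28,1.3,-6.75],14],
  [[4,20,0],[1.28,1.3,-6.75],14],
  [[4,20,0],[1.28,1.3,-6.75],14],
  [[4,20,0],[1.28,1.3,-6.75],14],
  [[4,20,0],[1.28,1.3,-6.75],14],
  [[4,20,0],[1.28,1.3,-6.75],14],
  [[4,20,0],[1.28,1.3,-6.75],14],
  [[4,20,0],[1.28,1.3,-6.75],14],
])

```text
clock: 8.75
position: [0.5767, -0.0001, 0.2352]
ee_rot: [0.954, 0.272, -0.006, -0.123]
ft_force: [0.1, -0.4, -0.8]
grip_width: 0.225
```

>>> play_rows([
  [[4,20,0],[1.28,1.3,-6.75],14],
  [[4,20,0],[1.28,1.3,-6.75],14],
  [[4,20,-10],[1.28,1.3,-6.75],14],
  [[4,24,-14],[1.28,1.3,-6.75],14],
  [[0,0,-18],[0,0,0],14],
  [[0,0,0],[0,0,0],14],
  [[0,0,0],[0,0,0],14],
])

```text
clock: 9.62
position: [0.5931, 0.082, 0.1946]
ee_rot: [0.984, 0.038, -0.007, -0.174]
ft_force: [-0.1, -0.4, -0.4]
grip_width: 0.225
```

Run:
```python
from h import *
np.set_printoptions(precision=2,suppress=True)
s=camera('scene');cv2.imwrite("pics/s5.png",s);t=camera('top');cv2.imwrite("pics/t5.png",t)
o=readout.get_obs();print(o['position'],o['ft_force'],o['joint_pos'])
for b in(.06,0): print(need(back=b)[:2])
a=cv2.resize(s[100:240,240:400],(686,600),interpolation=cv2.INTER_CUBIC)
cv2.imwrite("pics/s5c.png",cv2.convertScaleAbs(a,alpha=2.0,beta=10))
b=cv2.resize(t[120:230,170:330],(800,550),interpolation=cv2.INTER_CUBIC)
cv2.imwrite("pics/t5c.png",cv2.convertScaleAbs(b,alpha=2.0,beta=10))
```

```text
[0.59 0.08 0.19] [-0.16 -0.05 -0.89] [-0.67  0.41  0.83  1.63 -0.66  1.36  0.4 ]
(array([-0.97,  1.2 , -0.88]), array([-0.02,  0.04,  0.  ]))
(array([-5.3 , 57.4 , 19.69]), array([-0.02,  0.04,  0.  ]))
```

View pics/s5c.png

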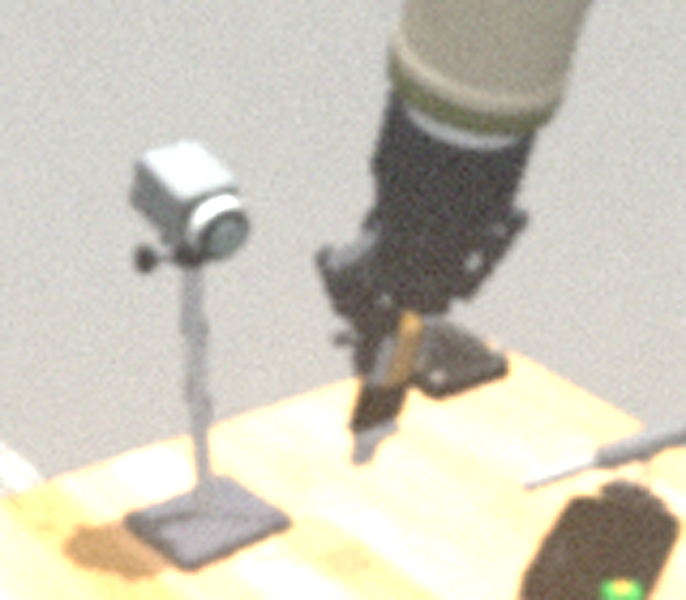

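View pics/t5c.png

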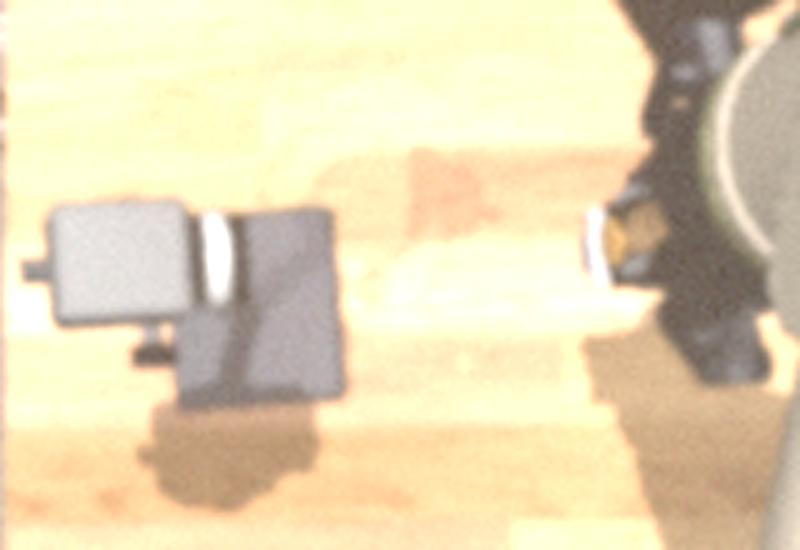

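Run:
```python
from h import *
np.set_printoptions(precision=1,suppress=True)
o=readout.get_obs();Rt=R.from_quat(o['ee_rot']).as_matrix();Rc=np.c_[Rt[:,1],Rt[:,0],-Rt[:,2]]
O=o['position']-Rc@[0,0,.0473]
pts=np.array([(-.011,-.015,.006),(-.011,.015,.006),(-.011,-.015,0),(-.011,.015,0),(.011,.015,0),(0,0,-.028),(-.005,.018,.042),(-.005,-.018,.042)])
P=O+pts@Rc.T
print('top');print((proj('top',P)-[170,120]+.5)*5-.5)
print('scene');print((proj('scene',P)-[240,100]+.5)*4.2875-.5)
s=cv2.imread('pics/s5.png');t=cv2.imread('pics/t5.png')
a=cv2.resize(s[160:220,310:350],(400,600),interpolation=cv2.INTER_CUBIC)
b=cv2.resize(t[150:190,280:320],(400,400),interpolation=cv2.INTER_CUBIC)
b=cv2.copyMakeBorder(b,0,200,0,0,0)
cv2.imwrite("pics/m5.png",cv2.convertScaleAbs(np.hstack([a,b]),alpha=1.8,beta=10))
print((proj('top',P)-[280,150]+.5)*10-.5);print((proj('scene',P)-[310,160]+.5)*10-.5)
```

```text
top
[[582.9 282.9]
 [576.5 208.4]
 [578.7 284.5]
 [572.4 210.4]
 [624.4 207.9]
 [582.  254.1]
 [616.9 187.5]
 [624.9 279.9]]
scene
[[337.2 409.8]
 [377.7 393.5]
 [335.1 417.2]
 [375.4 400.8]
 [398.9 425.4]
 [356.8 454.9]
 [402.2 353.1]
 [352.7 372.5]]
[[ 66.3 266.3]
 [ 53.6 117.2]
 [ 57.9 269.4]
 [ 45.2 121.2]
 [149.3 116.3]
 [ 64.4 208.7]
 [134.3  75.5]
 [150.3 260.3]]
[[ 87.2 356.4]
 [181.6 318.4]
 [ 82.3 373.7]
 [176.3 335.6]
 [230.9 392.8]
 [132.9 461.7]
 [238.8 224.3]
 [123.3 269.4]]
```

View pics/m5.png

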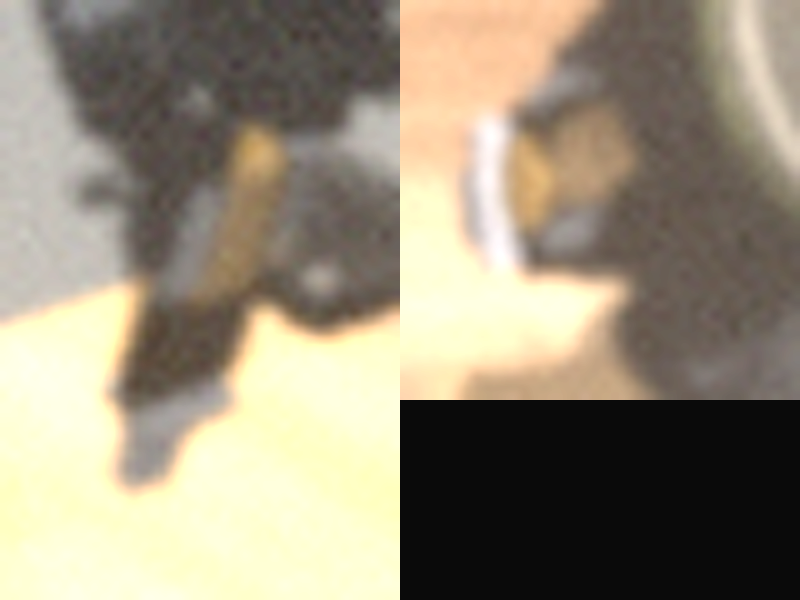

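Run:
```python
from h import *
np.set_printoptions(precision=1,suppress=True)
o=readout.get_obs();Rt=R.from_quat(o['ee_rot']).as_matrix();Rc0=np.c_[Rt[:,1],Rt[:,0],-Rt[:,2]]
names={'grip back -y':[(.008,-.01,.042),(.008,-.01,.08)],'grip back +y':[(.008,.01,.042),(.008,.01,.08)],'plate back -y':[(.005,-.018,.006),(.005,-.018,.042)],'plate back +y':[(.005,.018,.006),(.005,.018,.042)],'plate front -y':[(-.005,-.018,.006),(-.005,-.018,.042)],
'collar back':[(.011,-.015,0),(.011,.015,0)],'collar -y':[(-.011,-.015,0),(-.011,-.015,.006)],'shank end':[(.006,-.008,-.028),(.006,.008,-.028)]}
for pitch in(0,-5,5):
  Rc=Rc0@R.from_euler('y',pitch,degrees=True).as_matrix()
  h=o['position']+Rc0@[0,0,.0187]; O=h-Rc@[0,0,.066]
  print(pitch)
  for k,v in names.items():
    q=(proj('scene',O+np.array(v)@Rc.T)-[310,160]+.5)*10-.5;print(k,q.ravel(),end=' | ')
  q=(proj('top',O+np.array([(-.011,-.015,.006),(-.011,.015,.006)])@Rc.T)-[280,150]+.5)*10-.5;print('top collar',q.ravel())
S=[];T=[]
for i in range(4): S.append(camera('scene').astype(float));T.append(camera('top').astype(float))
s=np.mean(S,0);t=np.mean(T,0);cv2.imwrite('pics/s6.png',s);cv2.imwrite('pics/t6.png',t)
a=cv2.resize(s[160:220,310:350].clip(0,255).astype(np.uint8),(400,600),interpolation=cv2.INTER_CUBIC)
b=cv2.copyMakeBorder(cv2.resize(t[150:190,280:320].astype(np.uint8),(400,400),interpolation=cv2.INTER_CUBIC),0,200,0,0,0)
cv2.imwrite("pics/m6.png",cv2.convertScaleAbs(np.hstack([a,b]),alpha=1.8,beta=10))
```

```text
0
grip back -y [182.8 294.  218.8 175.8] | grip back +y [247.  268.5 284.3 150.8] | plate back -y [117.4 402.9 149.  296.3] | plate back +y [230.7 356.2 264.5 250.5] | plate front -y [ 92.5 376.2 123.3 269.4] | collar back [136.8 432.2 230.9 392.8] | collar -y [ 82.3 373.7  87.2 356.4] | shank end [122.7 488.1 172.2 467. ] | top collar [ 66.3 266.3  53.6 117.2]
-5
grip back -y [188.9 297.2 216.  170.4] | grip back +y [253.1 271.5 281.6 145.4] | plate back -y [131.  415.  154.8 300.3] | plate back +y [244.4 367.9 270.4 254.3] | plate front -y [105.3 390.8 128.4 276.1] | collar back [152.2 444.2 246.4 404.5] | collar -y [ 96.  391.   99.7 372.5] | shank end [143.4 507.4 192.9 486. ] | top collar [ 90.5 265.2  77.8 116.5]
5
grip back -y [176.7 290.2 221.2 181.4] | grip back +y [240.9 264.7 286.7 156.4] | plate back -y [104.1 389.4 143.2 291.7] | plate back +y [217.4 343.1 258.7 246. ] | plate front -y [ 80.1 360.4 118.5 262.3] | collar back [121.7 418.7 215.8 379.7] | collar -y [ 69.3 355.2  75.4 339.3] | shank end [102.6 466.9 152.1 446. ] | top collar [ 43.1 267.1  30.3 117.6][ WARN:0@10.211] global loadsave.cpp:1063 imwrite_ Unsupported depth image for selected encoder is fallbacked to CV_8U.
```

View pics/m6.png

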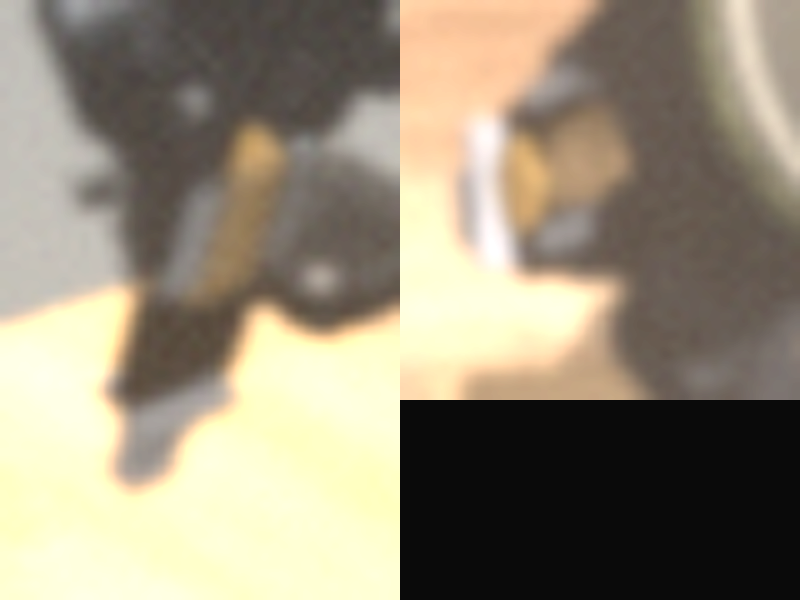

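Run:
```python
from h import *
np.set_printoptions(precision=2,suppress=True)
print(need(L=(.581,.2325,.2233),dx=-.002)[:2])
```

```text
(array([-5.09, 59.91, 20.93]), array([-0.04, -0.02, -0.02]))
```

>>> play_rows([
  [[-1,12,4],[0,0,0],14],
  [[-1,12,4],[0,0,0],14],
  [[-1,12,4],[0,0,0],14],
  [[-1,12,4],[0,0,0],14],
  [[-1,12,5],[0,0,0],14],
  [[0,0,0],[0,0,0],14],
  [[0,0,0],[0,0,0],14],
  [[0,0,0],[0,0,0],14],
])

```text
clock: 11.12
position: [0.588, 0.1424, 0.2152]
ee_rot: [0.984, 0.037, -0.007, -0.174]
ft_force: [-0.9, -0.4, -0.2]
grip_width: 0.224
```

Run:
```python
from h import *
np.set_printoptions(precision=2,suppress=True)
S=[];T=[];Pp=[]
for i in range(4):
    S.append(camera('scene').astype(float));T.append(camera('top').astype(float));Pp.append(readout.get_obs()['position'])
s=np.mean(S,0).astype(np.uint8);t=np.mean(T,0).astype(np.uint8);cv2.imwrite('pics/s7.png',s);cv2.imwrite('pics/t7.png',t)
print(np.mean(Pp,0)*1000, need(L=(.581,.2325,.2233),dx=-.002)[:2])
a=cv2.resize(s[115:215,260:360],(600,600),interpolation=cv2.INTER_CUBIC)
b=cv2.resize(t[145:205,175:275],(800,480),interpolation=cv2.INTER_CUBIC)
for n,i in(('s7c',a),('t7c',b)):cv2.imwrite(f"pics/{n}.png",cv2.convertScaleAbs(i,alpha=1.8,beta=10))
```

```text
[587.96 142.89 215.27] (array([-0.08, -0.04,  0.02]), array([-0.03, -0.03, -0.  ]))
```

View pics/s7c.png

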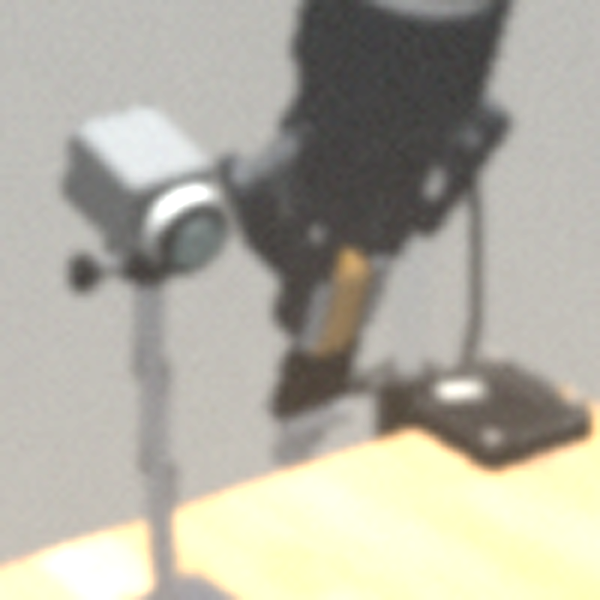

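View pics/t7c.png

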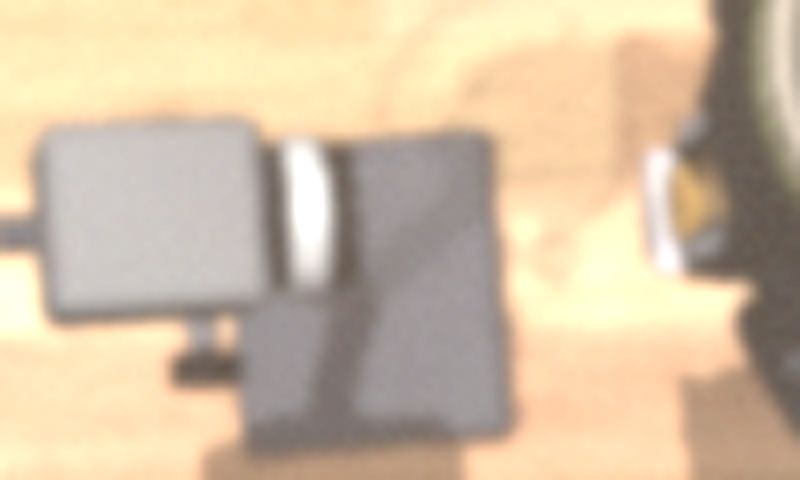

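Run:
```python
from h import *
np.set_printoptions(precision=4,suppress=True)
G=lambda *p:[((x+.5)/8-.5+175,(y+.5)/8-.5+145) for x,y in p]
cf=onz('top',G((645,150),(655,268)),.1797)
hf=onz('top',G((253,123),(269,302)),.2483); hr=onz('top',G((40,132),(52,312)),.2654)
print(cf,hf,hr)
ang=lambda v:np.degrees(np.arctan2(v[1],v[0]))
print('collar heading',ang(cf[0]-cf[1])+90,np.linalg.norm(cf[0]-cf[1]),'house',ang(hf[0]-hf[1])+90,ang(hr[0]-hr[1])+90,np.linalg.norm(hf[0]-hf[1]),np.linalg.norm(hr[0]-hr[1]))
mh=hf.mean(0);mr=hr.mean(0);print('axis from mids',ang(mr-mh), 'len',np.linalg.norm((mr-mh)))
m=cf.mean(0)
for hd in(94,94.4,95):
    x=np.array([np.cos(np.radians(hd)),np.sin(np.radians(hd))]);y=np.array([-x[1],x[0]])
    d=(m-mh)[:2];d2=(m-mr)[:2];print(hd,'along',d@x*1000,'exp -77.2;',d2@x*1000,'exp -124.2; lateral',d@y*1000,d2@y*1000)
```

```text
[[0.6009 0.1649 0.1797]
 [0.5719 0.1626 0.1797]] [[0.6009 0.2464 0.2483]
 [0.5599 0.2426 0.2483]] [[0.5977 0.2911 0.2654]
 [0.5571 0.2882 0.2654]]
collar heading 94.56411941224171 0.029108036771776456 house 95.1861195665026 94.08187852253867 0.041191921452528105 0.04067787251530943
axis from mids 93.83288380611182 len 0.0483481405684276
94 along -80.93338670701898 exp -77.2; -126.15633771548387 exp -124.2; lateral -0.35671653235812456 -0.22481311914864488
94.4 along -80.93390474843991 exp -77.2; -126.15483285342694 exp -124.2; lateral 0.20830919996942499 0.6559225912178245
95 along -80.92728572211946 exp -77.2; -126.14104702412568 exp -124.2; lateral 1.055820156454286 1.9769528014281361
```

Run:
```python
from h import *
s3=cv2.imread('pics/s3.png');s4=cv2.imread('pics/s4.png')
a=cv2.resize(s3[280:310,362:402],(400,300),interpolation=cv2.INTER_CUBIC);b=cv2.resize(s4[245:290,362:402],(400,450),interpolation=cv2.INTER_CUBIC)
cv2.imwrite('pics/cmp.png',cv2.convertScaleAbs(np.hstack([cv2.copyMakeBorder(a,0,150,0,0,0),b]),alpha=1.8))
p=onz('scene',[(382.5,305.5)],.04)[0]; print(p)
for h in(.094,.099,.104): print(h,proj('scene',[p+[0,.002,h]]))
```

```text
[ 0.53747784 -0.17693074  0.04      ]
0.094 [[384.58097327 268.28920211]]
0.099 [[384.73686691 266.22640782]]
0.104 [[384.89381343 264.15138126]]
```

View pics/cmp.png

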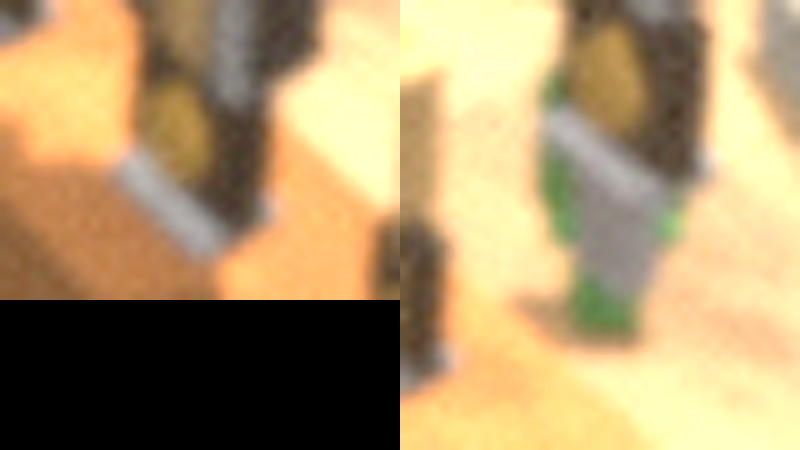

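Run:
```python
from h import *
np.set_printoptions(precision=0,suppress=True)
Rz=R.from_euler('z',-3.6,degrees=True).as_matrix()
pts=np.array([(-.011,.015,0),(-.011,-.015,0),(.011,-.015,0),(-.011,.015,.006),(-.011,-.015,.006),(.011,-.015,.006),(0,0,-.028),(-.005,.018,.042),(-.005,-.018,.042),(-.005,-.018,.006)])
for z,y0,x in((.04,280,.5455),(.139,245,.5455)):
  for pitch in ((0,) if z<.1 else (0,5,-5)):
    Rc=Rz@R.from_euler('y',pitch,degrees=True).as_matrix();g=np.array([0,0,.066])
    print(z,pitch);print(((proj('scene',np.array([x,-.161,z])+g+(pts-g)@Rc.T)-[362,y0]+.5)*10-.5).tolist().__repr__() if 0 else ((proj('scene',np.array([x,-.161,z])+g+(pts-g)@Rc.T)-[362,y0]+.5)*10-.5).round().astype(int).tolist())
```

```text
0.04 0
[[99, 177], [190, 263], [274, 223], [101, 155], [191, 240], [276, 201], [179, 301], [123, 2], [235, 101], [224, 238]]
0.139 0
[[122, 145], [218, 225], [307, 187], [123, 120], [220, 200], [309, 163], [206, 279], [147, -48], [267, 44], [254, 198]]
0.139 5
[[99, 149], [195, 230], [284, 200], [102, 124], [199, 204], [288, 175], [173, 291], [139, -47], [258, 46], [233, 204]]
0.139 -5
[[145, 138], [241, 218], [330, 173], [144, 115], [241, 194], [331, 149], [238, 264], [156, -49], [275, 42], [276, 190]]
```

>>> play_rows([
  [[0,1.2,0.4],[0,0,0],14],
  [[0,0,0],[0,0,0],14],
  [[0,0,0],[0,0,0],14],
  [[0,0,0],[0,0,0],14],
  [[0,0,0],[0,0,0],14],
])

```text
clock: 12.15
position: [0.5879, 0.1443, 0.2157]
ee_rot: [0.984, 0.038, -0.007, -0.174]
ft_force: [-0.7, 0.2, -0.7]
grip_width: 0.225
```

Run:
```python
from h import *
np.set_printoptions(precision=4,suppress=True)
s=camera('scene');cv2.imwrite('pics/s8.png',cv2.convertScaleAbs(s,alpha=1.6))
o=readout.get_obs();print(o['clock'],o['position'],o['ft_force'],o['grip_width'],abs(o['joint_velocities']).max())
```

```text
12.2 [0.5879 0.1444 0.2157] [-0.2838 -0.0355 -1.3129] 0.22438516448223556 0.0014432242285946002
```

View pics/s8.png

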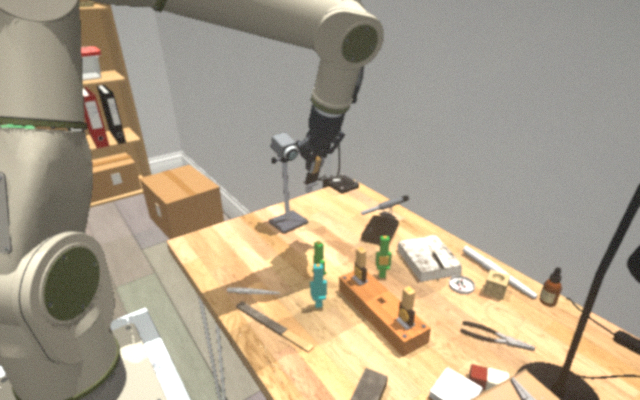

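The carrier hangs steady in front of the camera at about (313,170). The camera is unmoved, and the disc and square carriers are still in the rack at (404,305) and (360,265).

```bash
python3 -c "
from workcell import manip
print(manip.hand_in())"
```

```text
the job is handed in; nothing more can be done
None
```

I pulled the drop carrier (middle socket) straight up out of the rack and handed the job in at 12.2 s. The arm was still holding it in front of the inspection camera, with the drop's face to the lens and its point up.

**Last checks that agreed:**
- **Steadiness:** the arm was at rest with about 1 N on the tool, and the grip was unchanged at about 19 mm opening.
- **Slip:** comparing pictures before and after the pull showed no slip in the gripper.
- **Surroundings:** the last scene picture shows the disc and square carriers still plugged in, the camera where it was, and nothing touching the carrier.
- **Sideways position:** the top view put the carrier within about 0.5 mm of the lens axis.
- **Heading:** the carrier and camera agreed to within about 0.5°.

**Less certain:**
- **Working distance:** the two estimates disagreed. Before my last 1.3 mm step closer, the camera housing's edges said the pendant was about 2.8 mm too far from the lens. The barrel's front edge said it was right. I settled between them, so the 80 mm is good to about ±2 mm.
- **Tilt:** the tilt of the carrier in the gripper read near zero, but only to about ±2°.
- **Height:** this rests on the arm's own position readings and the given dimensions, backed by the no-slip check.

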